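Close up the clear organiser by pushing its bins and lid home

ROBOT

A 6-joint arm with a two-finger parallel gripper is mounted at the origin on the work surface. World frame = base frame: x ahead of the robot, y to its left, z up, the work surface at z = 0. Lengths are in m, angles in rad, forces in N, time in s.
With the tool pointing down it reaches from about 0.35 to 0.775 m from the base axis. Payload 7.3 kg.
Tool frame: the origin (TCP) lies at the very end of the fingers, on their centre line; the grasp point (between the pads) lies 19 mm behind it; z points along the fingers, y is the line along which they close (so a half turn about z gives the same grasp; the last joint's range is limited). The gripper opens to 92 mm and grips with 3 to 60 N. Pads are 19 mm wide; open, the fingers measure 130 mm over their backs; the gripper's body (75 mm by 190 mm) begins 47 mm behind the grasp point.
Start: joints at [1.095, 0.342, 1.524, -0, 1.275, -0.146], TCP at [0.17, 0.497, 0.227] pointing down, gripper open.
Joint ranges: [-2.53, 2.53], [-0.77, 2.02], [0.04, 2.7], [-1, 4.14], [0.28, 2.66], [-3.11, 3.11]. Speed limits (rad/s): [2.57, 2.57, 3.14, 3.14, 3.14, 3.14].

INTERFACE

Orientations are given as [roll, pitch, yaw] about the fixed x, y, z axes, in that order (R = Rz(yaw) Ry(pitch) Rx(roll)).
In Python, from cell import telemetry, eyes, job gives the robot as it stands.
- The arm moves only by the tool apply_moves, never from a script. Its arguments are lists of equal length, an entry for each row: "delta_pos": the shift along the world's x, y, z each as a share of 0.4 m, from -1 to 1, a list of three; "dr": the turn, a rotation vector about the world's x, y, z each as a share of 0.5 rad, from -1 to 1, a list of three; "jaw": the opening, from 0 (shut) to 1 (fully open). A call has 1 to 8 rows; each row is the pose to reach, as a shift and turn from the pose commanded when the call began; what a row does not reach only later rows make up. A row lasts 1/12 s, in which the tool goes at most 41.7 mm and 7.16 degrees, less where a joint would pass 70% of its speed; a pose out of reach is approached as far as the arm can. A call with a number of a shift or a turn outside -1 to 1 is refused whole. A call with a gripper value outside its range is refused whole. The fingers move at their own pace and stop on an object; "force" is the grip in N (left out, the last holds). Time passes only in rows, so rows that repeat a pose let the fingers close. It gives the time, the measured TCP pose, the force, the opening and the grip force at its end, in the units of the state.
- telemetry.observe(): the state, without advancing time (a new reading comes with each control period).
- eyes.read_camera(name): name is "scene" or "top"; returns the picture (400x640x3 uint8, red, green, blue); there is no depth.
- eyes.camera_model(name): a dict with "vertical_fov" (degrees; the focal length in pixels is half the picture's height over the tangent of half this angle, whatever the lens; pixels are square), "cx", "cy" (the principal point, pixels), "rvec" (rotation vector, rad) and "tvec" (3), from world to camera coordinates, as OpenCV has them. Camera axes: x right, y down, z forward; pixel columns grow to the right and rows downward; lengths in m; the calibration is good to about 2 mm. A picture is of the moment at which its call begins. camera_model takes no time and is no camera call.
- job.hand_in(): hands the job in; it is judged then, once.
The state is a dict: "time": time; "qpos": joint angles; "qvel": joint speeds; "joint_efforts": joint torques, N m; "tool_pos": TCP position; "tool_rot": TCP orientation; "contact_force": force on the tool from outside, world axes, zero at the start; "torque": the same for the moment, N m; "opening": finger opening in m; "grip_force": force on a finger pad.
Only numpy, scipy, OpenCV 4.12 (cv2) and the standard library are available. Lean on these libraries where they do the work, as an engineer would, in place of code of your own. Each camera call takes 0.05 s, during which the arm holds its last target. There are 200 camera calls.

TASK

Close up the clear organiser on the ledge by pushing alone: push both tipped-out front bins back upright until they are fully home, and flip the open lid of the upper tray over and push it down until it is fully shut, in whatever order suits. Pick nothing up, and do not lift or tip the organiser or shove it along the ledge. Leave the nail clipper lying on the organiser's step and the other things where they stand.

Things in the scene. Friction and masses are not known exactly. Their poses are not given: they have to be found in the camera images.
- organiser: clear organiser, white edges, about 1 kg, loose, on rubber feet; origin: centre of its underside; front faces its -x (away from the robot, towards the room), z up. Lower tier 140 mm deep (x), 280 wide (y), front at x -70 mm, two tip-out bins side by side in the front, roof at z 108 mm. Upper lidded tray at the back, x -15 to 70 mm, rim at z 176 mm. The roof in front of the tray is a 55 mm step
- bin_left (a joint): how far the left bin (seen from the front; organiser's +y side) is tipped out, rad: 0 = upright, fully home; 0.70 = the most, top leaning to the organiser's -x. Level pivot axis at the foot of its front: organiser x -68, y +68.5, z 13 mm. Stiff pivots: it stays where it is left; about 1 N at the lip moves it; it stops dead at home
- bin_right (a joint): how far the right bin (seen from the front; organiser's -y side) is tipped out, rad: 0 = upright, fully home; 0.70 = the most, top leaning to the organiser's -x. Level pivot axis at the foot of its front: organiser x -68, y -68.5, z 13 mm. Stiff pivots: it stays where it is left; about 1 N at the lip moves it; it stops dead at home
- bin_left_lip (a point): mid-length of the top edge of the left front bin's front panel, on the pull lip (lip 130 mm along the organiser's y, 8 mm forward of the panel, 5 mm thick, this point 92 mm from the pivot). The clear bin is 130 mm wide, 92 mm high, 80 mm deep
- bin_right_lip (a point): mid-length of the top edge of the right front bin's front panel, on the pull lip (lip 130 mm along the organiser's y, 8 mm forward of the panel, 5 mm thick, this point 92 mm from the pivot). The clear bin is 130 mm wide, 92 mm high, 80 mm deep
- lid (a joint): opening of the upper tray's lid, rad: 0 = fully shut on the rim, 1.57 = standing straight up, 1.9 = as far back as it goes. Stiff hinge along the tray's top rear edge: it stays where it is left, does not fall shut by itself, and about 1 N at its free edge moves it; it must be pushed down to the rim
- lid_edge (a point): mid-length of the free edge of the lid, on its outer face. The lid is a clear plate 280 mm wide, 85 mm from hinge to this edge, 3 mm thick, with a thumb tab (90 mm wide, 10 mm further out) at the middle of the edge
- lid_hinge (a point): middle of the lid's hinge line, at organiser x 70 mm, z 176.5 mm; does not move with the lid
- nail_clipper: steel nail clipper, 14 x 60 x 11 mm, lying along the step of the organiser (origin under its centre), long side along its y
- mug: pink plastic mug, radius 40 mm, 90 mm high, handle at its +y, standing at one side of the organiser; origin at the centre of its underside
- pump_bottle: small amber glass bottle with push dispenser head, radius 27 mm, 118 mm high, standing at the other side of the organiser; nozzle towards its -x; origin at the centre of its underside
- comb: wide-toothed wooden comb lying flat, 45 x 170 x 7 mm, long side along its y, origin under its centre
- cream_jar: white jar with metal cap, radius 28 mm, 45 mm high, origin at the centre of its underside
- soap_dish: round white dish, radius 56 mm, with a bar of soap on it, 30 mm high, origin at the centre of its underside
- tumbler: blue ceramic tumbler with two toothbrushes, radius 36 mm, 100 mm high (brushes to 180 mm), origin at the centre of its underside

How it is judged:
At the end, for the whole second after the job is handed in: both bins within 0.06 rad of home (about 5 mm at the lip), the lid within 0.06 rad of shut (about 5 mm at its free edge), the organiser upright, at rest and within 30 mm of where it stood, the nail clipper still on the step, every other thing within 30 mm of its place (value of joint each of bin_left, bin_right, lid below 0.06 rad and distance of each of organiser, mug, pump_bottle, comb, cream_jar, soap_dish, tumbler from where it was at the start of the episode below 0.03 m and angle between organiser's own z axis and vertical below 0.05 rad and linear speed of organiser below 0.02 m/s and height (world z) of nail_clipper above 0.1 m); the robot touches nothing.
It fails at once if the organiser is shoved along the ledge (more than 30 mm) (distance of organiser from where it was at the start of the episode above 0.03 m).
It fails at once if the organiser is lifted or tipped (height (world z) of organiser above 0.012 m or angle between organiser's own z axis and vertical above 0.12 rad).
It fails at once if the nail clipper is picked up or knocked off the step (height (world z) of nail_clipper below 0.095 m or height (world z) of nail_clipper above 0.135 m).
It fails at once if another thing on the ledge is picked up or knocked away (more than 30 mm) (distance of any of mug, pump_bottle, comb, cream_jar, soap_dish, tumbler from where it was at the start of the episode above 0.03 m).
It also fails if it takes over 64 s, if anything falls off the work surface, if the arm or the gripper's body presses on something with over 40 N, if the wrist force passes 120 N, or if a joint passes its speed limit or range.

## Working session

There is one attempt and no reset: what is moved stays moved. The work goes in short steps, Python scripts to look and compute and a tool call to move; the robot and the scene stay as the last step left them, time stands still between calls to the robot, and variables do not carry over. Pictures are saved under pics/ and viewed, at most 10 in all, crops included, and the job is handed in when it is done.

Besides the shell and the picture viewer there is one more tool, called after "Call:" as name(argument=value, ...) on one line, values as JSON. apply_moves: Moves the arm, as the interface text tells. Its arguments: {"type":"object","properties":{"delta_pos":{"type":"array"},"dr":{"type":"array"},"jaw":{"type":"array"},"force":{"type":"number"}},"required":["delta_pos","dr","jaw"]}

```bash
ls; mkdir -p pics; cat > h.py <<'E'
import numpy as np,cv2
from cell import telemetry,eyes,job
def cam(n):
    m=eyes.camera_model(n);f=200/np.tan(np.radians(m['vertical_fov'])/2)
    K=np.array([[f,0,m['cx']],[0,f,m['cy']],[0,0,1]]);R=cv2.Rodrigues(np.array(m['rvec'],float))[0];t=np.array(m['tvec'],float)
    return K,R,t
def plane(n,u,v,z):
    K,R,t=cam(n);c=-R.T@t;d=R.T@np.linalg.inv(K)@[u,v,1];return c+d*(z-c[2])/d[2]
def proj(n,p):
    K,R,t=cam(n);q=K@(R@np.asarray(p,float)+t);return q[:2]/q[2]
def tri(u1,u2):
    A=[];b=[]
    for n,u in(("scene",u1),("top",u2)):
        K,R,t=cam(n);c=-R.T@t;d=R.T@np.linalg.inv(K)@[*u,1];d/=np.linalg.norm(d);P=np.eye(3)-np.outer(d,d);A.append(P);b.append(P@c)
    return np.linalg.lstsq(np.vstack(A),np.hstack(b),rcond=None)[0]
def snap(n,f):
    i=eyes.read_camera(n);cv2.imwrite(f'pics/{f}.png',i[...,::-1]);return i
E
python3 - <<'E'
from h import *
for n in("scene","top"):
    snap(n,n+"0");K,R,t=cam(n);print(n,-R.T@t,R[2],K[0,0], eyes.camera_model(n))
print(telemetry.observe())
E
```

```text
pics
scene [1.71233162 0.30457656 0.9166728 ] [-0.80784498 -0.20253885 -0.55350203] 494.2443159751383 {'vertical_fov': 44.06223964331457, 'cx': 318.0958572782355, 'cy': 190.69876769410794, 'rvec': array([ 1.45475346,  1.84849487, -0.99749294]), 'tvec': array([ 0.11933316, -0.19788077,  1.95236735])}
top [0.28211043 0.0139591  1.32166607] [ 0.24110868 -0.00688479 -0.9704737 ] 509.2402245255921 {'vertical_fov': 42.88403719018916, 'cx': 313.9622178020513, 'cy': 200.53086015284435, 'rvec': array([ 2.09047268, -2.09914313,  0.26312621]), 'tvec': array([0.0075492 , 0.5924383 , 1.21471899])}
{'time': 0.1, 'qpos': array([ 1.09498642e+00,  3.42619067e-01,  1.52492526e+00,  1.49901073e-05,
        1.27540418e+00, -1.45994372e-01]), 'qvel': array([-0.00151243,  0.00060385, -0.00300032, -0.00164777,  0.00058325,
       -0.00224643]), 'joint_efforts': array([ 2.08395744e-03, -4.32007313e+01, -2.44694227e+01,  7.18460698e-02,
        5.26027218e-02, -7.48028037e-05]), 'tool_pos': array([0.16983331, 0.49638444, 0.22613078]), 'tool_rot': array([-3.14025331e+00, -2.11426451e-04,  2.81177261e+00]), 'contact_force': array([ 0.18947519,  0.64911525, -1.16395893]), 'torque': array([-0.00338794,  0.0115121 ,  0.05454089]), 'grip_force': 0.0, 'opening': 0.09192456856369782}
```

View pics/scene0.png

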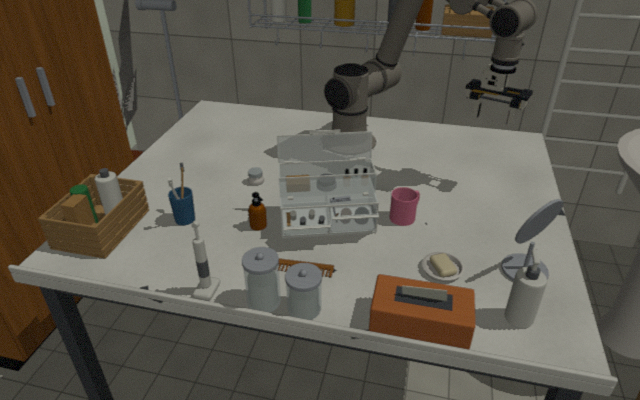

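View pics/top0.png

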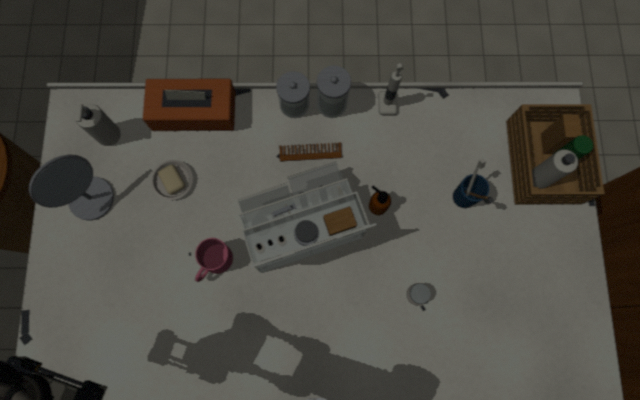

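The organiser is centred at about (306,222) in the top view and turned by about 15°. The mug is at (213,255) and the bottle at (380,203). In the scene view it is at (327,185), with the lid standing up and both bins tipped out. I'll zoom in next.

```bash
python3 - <<'E'
import cv2,numpy as np
a=cv2.imread('pics/top0.png')[150:285,185:405];b=cv2.imread('pics/scene0.png')[120:270,230:450]
for n,i in(('ct',a),('cs',b)):
    i=cv2.convertScaleAbs(cv2.resize(i,None,fx=3.6,fy=3.6,interpolation=2),alpha=1.4)
    for k in range(0,220,20): cv2.putText(i,str(k+(185 if n=='ct' else 230)),(int(k*3.6),10),0,.35,(0,255,255));cv2.line(i,(int(k*3.6),0),(int(k*3.6),4),(0,255,255))
    for k in range(0,150,10): cv2.putText(i,str(k+(150 if n=='ct' else 120)),(0,int(k*3.6)+4),0,.35,(0,255,0))
    cv2.imwrite(f'pics/{n}.png',i)
E
```

```text
(no output)
```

View pics/ct.png

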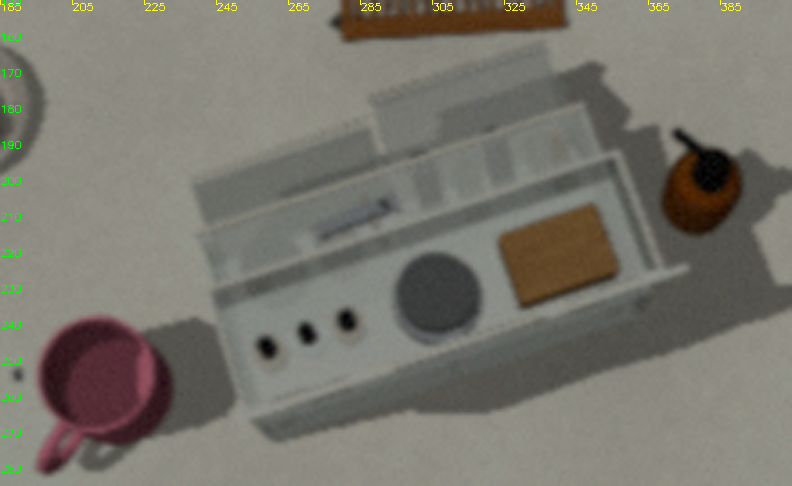

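View pics/cs.png

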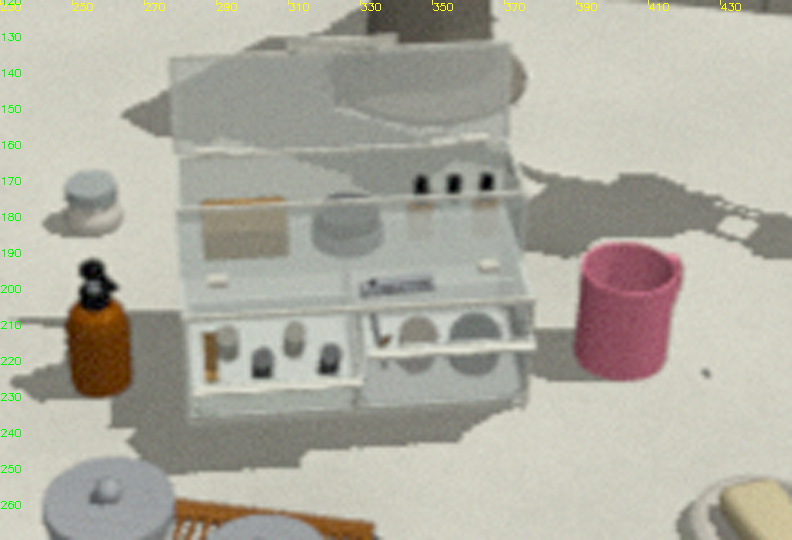

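```bash
cat > m.py <<'E'
from h import *
o=lambda s,x,y:((185+x/3.6,150+y/3.6) if s=='t' else (230+x/3.6,120+y/3.6))
P=lambda s,x,y,z:plane('top' if s=='t' else 'scene',*o(s,x,y),z)[:2]
fl,fr=P('t',213,296,.176),P('t',620,153,.176);print('tray front rim',fl,fr,np.linalg.norm(fl-fr))
gl,gr=P('t',198,235,.108),P('t',585,103,.108);print('roof front',gl,gr,np.linalg.norm(gl-gr))
hl,hr=P('s',178,212,.176),P('s',520,197,.176);print('scene tray front',hr,hl,np.linalg.norm(hl-hr))
hl,hr=P('s',190,312,.108),P('s',533,299,.108);print('scene roof front',hr,hl,np.linalg.norm(hl-hr))
e=(fr-fl)/np.linalg.norm(fr-fl); # organiser +y
e2=(gr-gl)/np.linalg.norm(gr-gl);e=(e+e2);e/=np.linalg.norm(e)
ax=np.array([e[1],-e[0]]) # organiser +x : y = z x x -> x=(ey,-ex)
c1=(fl+fr)/2+ax*.015; c2=(gl+gr)/2+ax*.070
print('e',e,'ax',ax,'centres',c1,c2,'yaw',np.arctan2(ax[1],ax[0]))
c=(c1+c2)/2
for nm,s,t in(('binL out',(192,390),None),):pass
T={'binL yneg end':((362,382),(370,100)),'binL ypos end':((192,390),(545,42)),'binR yneg end':((533,345),(192,182)),'binR ypos':((368,355),(368,130)),'lidedge a':((510,43),(275,440)),'lidedge b':((170,58),(688,268))}
for k,(s,t) in T.items():
    w=tri(o('s',*s),o('t',*t));d=w[:2]-c;print(k,w.round(4),'org x,y',(d@ax).round(4),(d@e).round(4),'reproj',proj('scene',w)-o('s',*s))
print('mug',P('t',100,375,.09),'bottle head',P('t',712,170,.118),'bottle shoulder',P('t',695,205,.05),'clipper',P('t',355,218,.115))
print('comb', plane('top',280,160,0.007),plane('top',341,158,0.007))
for h,p in(('hinge-',c+ax*.07-e*.14),('hinge+',c+ax*.07+e*.14)):
    q=proj('scene',[*p,.1765]);r=proj('top',[*p,.1765]);print(h,((q-[230,120])*3.6).round(),((r-[185,150])*3.6).round())
E
python3 m.py
```

```text
tray front rim [0.49279914 0.16540155] [ 0.58567097 -0.09499558] 0.27646309354507853
roof front [0.54723367 0.18571229] [ 0.63944491 -0.07821064] 0.27956793230913707
scene tray front [0.51507087 0.16986787] [ 0.59788849 -0.08656533] 0.2694749338186742
scene roof front [0.5547555  0.18989109] [ 0.63387144 -0.0689268 ] 0.27064004879506925
e [ 0.3328834 -0.942968 ] ax [-0.942968  -0.3328834] centres [0.52509053 0.03020974] [0.52733153 0.03044899] yaw -2.8022329285763163
binL yneg end [0.6511 0.0724 0.0769] org x,y -0.1318 0.0019 reproj [-0.31197149 -0.00909605]
binL ypos end [ 0.693  -0.0517  0.0789] org x,y -0.13 0.1329 reproj [-0.44021937 -0.04404941]
binR yneg end [0.589  0.1948 0.0883] org x,y -0.1139 -0.1342 reproj [-0.38016993  0.01706639]
binR ypos [0.6269 0.0725 0.0852] org x,y -0.109 -0.0062 reproj [-0.03515847 -0.00088535]
lidedge a [0.3928 0.1285 0.2458] org x,y 0.0931 -0.137 reproj [-3.70209824  0.15146588]
lidedge b [ 0.4937 -0.1242  0.2541] org x,y 0.0821 0.1349 reproj [-0.67960918 -0.09990317]
mug [0.45487956 0.25133043] bottle head [ 0.58890733 -0.16263624] bottle shoulder [ 0.58052513 -0.15951514] clipper [0.55706137 0.07924062]
comb [0.7223353  0.09621304 0.007     ] [ 0.72756987 -0.06942051  0.007     ]
hinge- [501. 130.] [252. 421.]
hinge+ [167. 149.] [670. 272.]
```

Call:
apply_moves(delta_pos=[[0.05,-0.09,0.03],[0.11,-0.18,0.07],[0.17,-0.27,0.11],[0.23,-0.36,0.15],[0.29,-0.45,0.19],[0.35,-0.54,0.22],[0.4,-0.62,0.25],[0.43,-0.67,0.25]], dr=[[0,0,0.1],[0,0,0.22],[0,0,0.34],[0,0,0.46],[0,0,0.58],[0,0,0.7],[0,0,0.8],[0,0,0.85]], jaw=[0,0,0,0,0,0,0,0])

```text
time: 0.77
tool_pos: [0.3421, 0.2284, 0.3279]
tool_rot: [3.141, 0.002, -3.043]
contact_force: [1.2, 0.1, -0.9]
opening: 0.0432
grip_force: 0.0
```

Call:
apply_moves(delta_pos=[[0.02,-0.09,0],[0.04,-0.18,0],[0.06,-0.27,0],[0.08,-0.36,0],[0.1,-0.45,0],[0.12,-0.54,0],[0.13,-0.61,0],[0.13,-0.61,0]], dr=[[0,0,0.07],[0,0,0.14],[0,0,0.21],[0,0,0.28],[0,0,0.35],[0,0,0.42],[0,0,0.48],[0,0,0.48]], jaw=[0,0,0,0,0,0,0,0])

```text
time: 1.43
tool_pos: [0.3938, -0.0183, 0.326]
tool_rot: [-3.14, -0.001, -2.81]
contact_force: [-0.5, -0.0, -0.1]
opening: 0.0008
grip_force: 0.0
```

Call:
apply_moves(delta_pos=[[0,0,-0.08],[0,0,-0.16],[0,0,-0.23],[0.03,0.011,-0.23],[0.06,0.021,-0.23],[0.085,0.03,-0.23],[0.11,0.039,-0.23],[0.135,0.048,-0.23]], dr=[[0,0,0],[0,0,0],[0,0,0],[0,0,0],[0,0,0],[0,0,0],[0,0,0],[0,0,0]], jaw=[0,0,0,0,0,0,0,0])

```text
time: 2.1
tool_pos: [0.448, 0.0056, 0.2347]
tool_rot: [3.142, -0.0, -2.806]
contact_force: [-1.0, -0.2, 1.0]
opening: 0.0004
grip_force: 0.4
```

```bash
cat > arc.py <<'E'
# commanded rows for lid arc: corner radius r, thetas
from h import *
c=np.array([.526,.030]);ax=np.array([-.943,-.333])
p=telemetry.observe()['tool_pos'];print(p, 'org',(p[:2]-c)@ax)
r=.070
for th in(1.4,1.2,1.0,.8,.6,.4,.2,.1,.0):
    x=.07-r*np.cos(th)+.003*np.sin(th)+.0095;z=.1765+r*np.sin(th)+.003*np.cos(th)
    w=np.array([*(c+ax*x),z]);print(th,((w-p)/.4).round(3))
E
python3 arc.py
```

```text
[0.44799226 0.00564721 0.23470382] org 0.08167077726828606
1.4 [0.029 0.002 0.028]
1.2 [0.061 0.013 0.02 ]
1.0 [0.091 0.024 0.006]
0.8 [ 0.117  0.034 -0.015]
0.6 [ 0.14   0.041 -0.041]
0.4 [ 0.157  0.047 -0.07 ]
0.2 [ 0.168  0.051 -0.103]
0.1 [ 0.171  0.052 -0.121]
0.0 [ 0.173  0.053 -0.138]
```

Call:
apply_moves(delta_pos=[[0.015,0.004,0.02],[0.029,0.006,0.028],[0.061,0.015,0.02],[0.091,0.026,0.006],[0.117,0.035,-0.015],[0.14,0.042,-0.041],[0.15,0.045,-0.055],[0.157,0.048,-0.07]], dr=[[0,0,0],[0,0,0],[0,0,0],[0,0,0],[0,0,0],[0,0,0],[0,0,0],[0,0,0]], jaw=[0,0,0,0,0,0,0,0])

```text
time: 2.77
tool_pos: [0.5107, 0.0245, 0.2062]
tool_rot: [-3.142, 0.0, -2.806]
contact_force: [1.1, 0.1, 1.3]
opening: 0.0
grip_force: 0.3
```

```bash
python3 arc.py|egrep '^(\[|0.[0-9])'
```

```text
[0.5107375  0.02447362 0.20623458] org 0.016232823108257972
0.8 [-0.039 -0.014  0.056]
0.6 [-0.017 -0.006  0.031]
0.4 [-0.     0.     0.001]
0.2 [ 0.011  0.004 -0.032]
0.1 [ 0.014  0.005 -0.049]
0.0 [ 0.016  0.006 -0.067]
```

Call:
apply_moves(delta_pos=[[0.006,0.002,-0.015],[0.011,0.004,-0.031],[0.014,0.005,-0.047],[0.015,0.006,-0.056],[0.016,0.006,-0.062],[0.016,0.006,-0.066],[0.016,0.006,-0.069]], dr=[[0,0,0],[0,0,0],[0,0,0],[0,0,0],[0,0,0],[0,0,0],[0,0,0]], jaw=[0,0,0,0,0,0,0])

```text
time: 3.35
tool_pos: [0.5163, 0.0267, 0.1796]
tool_rot: [3.142, 0.0, -2.806]
contact_force: [-4.6, 0.7, 12.0]
opening: 0.0003
grip_force: 6.4
```

Call:
apply_moves(delta_pos=[[0,0,0.05],[0,0,0.12],[0,0,0.19],[0,0,0.24],[0.09,0,0.24],[0.18,-0.01,0.24],[0.27,-0.01,0.24],[0.36,-0.01,0.24]], dr=[[0,0,0],[0,0,0],[0,0,0],[0,0,0],[0,0,0],[0,0,0],[0,0,0],[0,0,0]], jaw=[0,0,0,0,0,0,0,0])

```text
time: 4.02
tool_pos: [0.6618, 0.0224, 0.2756]
tool_rot: [-3.141, 0.001, -2.807]
contact_force: [0.6, -0.8, 0.0]
opening: 0.0006
grip_force: 0.0
```

```bash
python3 - <<'E'
from h import *
a=snap('scene','s1')[50:300,210:470];
cv2.imwrite('pics/cs1.png',cv2.resize(a[...,::-1],None,fx=2.4,fy=2.4,interpolation=2))
for uv in((293,90),(333,87),(293,105),(333,103)): print(plane('top',*uv,.12),plane('top',*uv,.0))
print(plane('scene',260,305,0),plane('scene',304,312,0),telemetry.observe()['tool_pos'],telemetry.observe()['contact_force'])
E
```

```text
[0.87347599 0.05787414 0.12      ] [0.93253055 0.06225955 0.        ]
[ 0.88168671 -0.04504719  0.12      ] [ 0.94156121 -0.05093963  0.        ]
[0.83182029 0.05766318 0.12      ] [8.86715065e-01 6.20275257e-02 2.22044605e-16]
[ 0.83711888 -0.04442872  0.12      ] [ 0.89254278 -0.0502594   0.        ]
[ 9.06508147e-01 -4.89566806e-02 -1.11022302e-16] [ 9.03239798e-01  6.35911637e-02 -1.11022302e-16] [0.66719485 0.02206346 0.27164179] [-2.38223066  0.15450925 -2.30620377]
```

View pics/cs1.png

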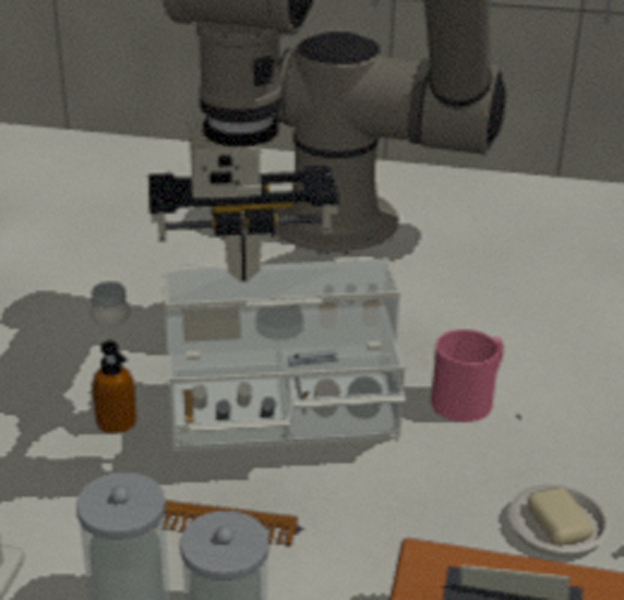

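Call:
apply_moves(delta_pos=[[0.06,0,0],[0.11,0,0],[0.11,0,-0.1],[0.11,0,-0.2],[0.11,0,-0.3],[0.11,0,-0.4],[0.11,0,-0.48],[0.11,0,-0.515]], dr=[[0,0,0],[0,0,0],[0,0,0],[0,0,0],[0,0,0],[0,0,0],[0,0,0],[0,0,0]], jaw=[0,0,0,0,0,0,0,0])

```text
time: 4.73
tool_pos: [0.7012, 0.0228, 0.063]
tool_rot: [3.138, -0.008, -2.806]
contact_force: [-0.6, 0.5, -0.4]
opening: 0.0004
grip_force: 0.0
```

Call:
apply_moves(delta_pos=[[-0.025,-0.009,0],[-0.05,-0.018,0],[-0.075,-0.026,0],[-0.1,-0.035,0],[-0.12,-0.042,0],[-0.14,-0.049,0],[-0.155,-0.055,0],[-0.17,-0.06,0]], dr=[[0,0,0],[0,0,0],[0,0,0],[0,0,0],[0,0,0],[0,0,0],[0,0,0],[0,0,0]], jaw=[0,0,0,0,0,0,0,0])

```text
time: 5.4
tool_pos: [0.6361, -0.0016, 0.0692]
tool_rot: [-3.142, 0.0, -2.807]
contact_force: [0.7, 0.5, 0.5]
opening: 0.0003
grip_force: 0.2
```

Call:
apply_moves(delta_pos=[[-0.004,-0.001,0],[-0.007,-0.003,0],[-0.01,-0.004,0],[-0.012,-0.004,0],[-0.014,-0.005,0],[-0.016,-0.006,0]], dr=[[0,0,0],[0,0,0],[0,0,0],[0,0,0],[0,0,0],[0,0,0]], jaw=[0,0,0,0,0,0])

```text
time: 5.9
tool_pos: [0.6335, -0.0031, 0.0706]
tool_rot: [-3.139, 0.008, -2.806]
contact_force: [9.6, 3.5, 2.6]
opening: 0.0006
grip_force: 4.8
```

Call:
apply_moves(delta_pos=[[0.05,0.018,0],[0.1,0.035,0],[0.15,0.053,0],[0.13,0.11,0],[0.105,0.18,0],[0.08,0.25,0],[0.055,0.32,0],[0.036,0.376,0]], dr=[[0,0,0],[0,0,0],[0,0,0],[0,0,0],[0,0,0],[0,0,0],[0,0,0],[0,0,0]], jaw=[0,0,0,0,0,0,0,0])

```text
time: 6.57
tool_pos: [0.6433, 0.1486, 0.0685]
tool_rot: [3.141, -0.001, -2.806]
contact_force: [0.2, -0.3, -0.1]
opening: 0.0004
grip_force: 0.0
```

```bash
python3 arc.py|head -1
```

```text
[0.64325281 0.14858852 0.06852323] org -0.15005937855034213
```

Call:
apply_moves(delta_pos=[[-0.02,-0.007,0],[-0.04,-0.014,0],[-0.06,-0.021,0],[-0.08,-0.028,0],[-0.1,-0.035,0],[-0.115,-0.041,0],[-0.125,-0.044,0],[-0.132,-0.047,0]], dr=[[0,0,0],[0,0,0],[0,0,0],[0,0,0],[0,0,0],[0,0,0],[0,0,0],[0,0,0]], jaw=[0,0,0,0,0,0,0,0])

```text
time: 7.23
tool_pos: [0.5914, 0.1277, 0.069]
tool_rot: [3.141, -0.0, -2.806]
contact_force: [0.1, 0.7, -0.3]
opening: 0.0004
grip_force: 0.2
```

Call:
apply_moves(delta_pos=[[-0.004,-0.001,0],[-0.007,-0.003,0],[-0.01,-0.004,0],[-0.012,-0.004,0],[-0.014,-0.005,0]], dr=[[0,0,0],[0,0,0],[0,0,0],[0,0,0],[0,0,0]], jaw=[0,0,0,0,0])

```text
time: 7.65
tool_pos: [0.5895, 0.127, 0.0705]
tool_rot: [-3.141, 0.008, -2.807]
contact_force: [8.6, 6.1, 3.9]
opening: 0.0005
grip_force: 5.2
```

```bash
python3 arc.py|head -1
```

```text
[0.58954799 0.12696566 0.07052514] org -0.09221532120127927
```

Stopped dead at about 10 N, as the left bin did. I'll back off, rise clear and look.

Call:
apply_moves(delta_pos=[[0.05,0.018,0],[0.1,0.035,0],[0.15,0.053,0],[0.15,0.053,0.1],[0.15,0.053,0.2],[0.15,0.053,0.3],[0.15,0.053,0.4],[0.15,0.053,0.5]], dr=[[0,0,0],[0,0,0],[0,0,0],[0,0,0],[0,0,0],[0,0,0],[0,0,0],[0,0,0]], jaw=[0,0,0,0,0,0,0,0])

```text
time: 8.32
tool_pos: [0.6457, 0.147, 0.2706]
tool_rot: [3.141, -0.001, -2.806]
contact_force: [1.0, -0.9, 0.2]
opening: 0.0003
grip_force: 0.0
```

Call:
apply_moves(delta_pos=[[0,0.1,0.05],[0,0.2,0.05],[0,0.3,0.05],[0,0.4,0.05],[0,0.5,0.05],[-0.05,0.55,0.05],[-0.1,0.6,0.05],[-0.15,0.6,0.05]], dr=[[0,0,0],[0,0,0],[0,0,0],[0,0,0],[0,0,0],[0,0,0],[0,0,0],[0,0,0]], jaw=[0,0,0,0,0,0,0,0])

```text
time: 8.98
tool_pos: [0.5843, 0.391, 0.2866]
tool_rot: [3.141, -0.003, -2.803]
contact_force: [-0.2, -0.2, -0.1]
opening: 0.0004
grip_force: 0.0
```

```bash
python3 - <<'E'
from h import *
a=snap('top','t2')[140:290,180:410];b=snap('scene','s2')[120:270,230:450]
r=lambda i:cv2.convertScaleAbs(cv2.resize(i[...,::-1],(i.shape[1]*3,i.shape[0]*2*3//2),interpolation=2)[:450],alpha=1.4)
cv2.imwrite('pics/ct2.png',cv2.convertScaleAbs(cv2.resize(a[...,::-1],None,fx=3.4,fy=3.4,interpolation=2),alpha=1.4))
cv2.imwrite('pics/cs2.png',cv2.convertScaleAbs(cv2.resize(b[...,::-1],None,fx=3.6,fy=3.6,interpolation=2),alpha=1.4))
E
```

```text
(no output)
```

View pics/ct2.png

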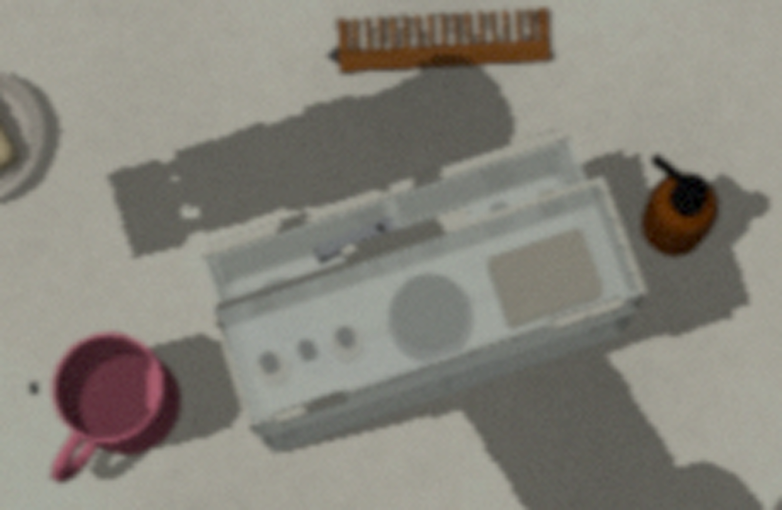

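View pics/cs2.png

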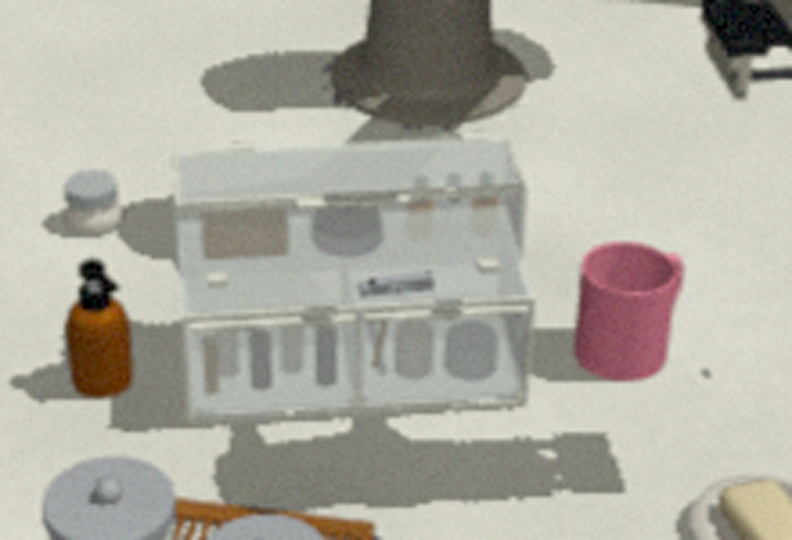

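The lid lies flat. Both bin lips are in line under the roof edge, on crop row 312 where they meet. The clipper, mug and bottle have not moved and the arm is clear.

```bash
python3 -c "
from h import *
c=np.array([.526,.030]);ax=np.array([-.943,-.333]);e=np.array([.333,-.943])
for y in(.0035,.1335,-.1335,-.0035):
  for d in(0,.06): # lip top outer edge at home and at limit
    x=-.068-.092*np.sin(d)-.008*np.cos(d);z=.013+.092*np.cos(d)-.008*np.sin(d)
    print(y,d,((proj('scene',[*(c+ax*x+e*y),z])-[230,120])*3.6).round(1))
print(job.hand_in())"
```

```text
0.0035 0 [350.4 310.4]
0.0035 0.06 [351.2 315.1]
0.1335 0 [185.  320.8]
0.1335 0.06 [185.3 325.6]
-0.1335 0 [522.1 299.6]
-0.1335 0.06 [523.4 304.2]
-0.0035 0 [359.2 309.8]
-0.0035 0.06 [360.1 314.5]
the job is handed in; nothing more can be done
None
```

I pushed both bins home and shut the lid, then handed the job in with the arm clear. The hand-in returned no verdict. Each bin stopped dead at about 10 N and the lid took 12 N at rim height. The final pictures show the bin lips at their home position and the clipper, mug and bottle not visibly moved.

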